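# Set the steep timer's thumbwheel and start it

### The arm

A 6-joint arm with a two-finger parallel gripper is mounted at the origin on the work surface. World frame = base frame: x ahead of the robot, y to its left, z up, the work surface at z = 0. Lengths are in m, angles in rad, forces in N, time in s.
With the tool pointing down it reaches from about 0.25 to 0.775 m from the base axis. Payload 4 kg.
Tool frame: the origin (TCP) lies on the mounting face of the last link; the fingertips stand 199 mm ahead of it and the grasp point (between the pads) lies 180 mm ahead of it (grip_depth is the distance from the TCP to the grasp point, in m); z points along the fingers, y is the line along which they close (so a half turn about z gives the same grasp; the last joint's range is limited). The gripper opens to 94 mm and grips with 3 to 60 N. Pads are 16 mm wide; open, the fingers measure 119 mm over their backs; the gripper's body (75 mm by 177 mm) begins 78 mm behind the grasp point.
Start: joints at [-1.284, 0.087, 1.371, -0, 1.684, -0.103], TCP at [0.209, -0.509, 0.405] pointing down, gripper open.
Joint ranges: [-3.1, 3.1], [-0.76, 2.03], [0.27, 2.55], [-1.08, 4.22], [0.17, 2.65], [-2.57, 2.57]. Speed limits (rad/s): [2.79, 2.79, 3.14, 3.14, 3.14, 3.14].

### API

Orientations are given as a rotation vector (axis times angle).
In Python, from cell import observe, read_camera, get_calibration, sign_off, grip_depth gives the robot as it stands.
- The arm moves only by the tool send_rows, never from a script. Its argument "rows" is a list of rows, each an object of numbers: "rx", "ry", "rz": the turn, a rotation vector about the tool's x, y, z in degrees; "dx", "dy", "dz": the shift along the tool's x, y, z in cm; "gripper": the finger opening in cm, from 0 to 9.4. A call has 1 to 12 rows; each row is the pose to reach, as a shift and turn from the pose commanded when the call began, along the tool's axes at that moment; what a row does not reach only later rows make up. A row lasts 1/12 s, in which the tool goes at most 41.7 mm and 7.16 degrees, less where a joint would pass 70% of its speed; a pose out of reach is approached as far as the arm can. A call with a gripper value outside its range is refused whole. The fingers move at their own pace and stop on an object; "force" is the grip in N (left out, the last holds). Time passes only in rows, so rows that repeat a pose let the fingers close. It gives the time, the measured TCP pose, the force, the opening and the grip force at its end, in the units of the state.
- observe(): the state, without advancing time (a new reading comes with each control period).
- read_camera(name): name is "side" or "top" or "wrist"; returns the picture (420x560x3 uint8, red, green, blue); there is no depth.
- get_calibration(name): a dict with "camera_matrix" (3x3 intrinsics, pixels), "k1" (the pictures are not rectified: a ray, as slopes to the right and down, at radius r is drawn at 1 + k1 r^2 times it, then the intrinsics apply), "pose" (4x4, takes a point from camera to world coordinates); the wrist camera has in their place "T_tool_cam" (4x4, takes a point from camera to tool coordinates, whose origin is the TCP and whose axes are the flange's). Camera axes: x right, y up, looking along -z (the intrinsics and any distortion apply to the point x, -y, -z); pixel columns grow to the right and rows downward; lengths in m; the calibration is good to about 2 mm. A picture is of the moment at which its call begins: read the wrist's pose just before it. get_calibration takes no time and is no camera call.
- sign_off(): hands the job in; it is judged then, once.
The state is a dict: "clock": time; "q": joint angles; "dq": joint speeds; "joint_torque": joint torques, N m; "position": TCP position; "orientation": TCP orientation; "ft_force": force on the tool from outside, world axes, zero at the start; "moment": the same for the moment, N m; "width": finger opening in m; "finger_force": force on a finger pad.
Only numpy, scipy, OpenCV 4.12 (cv2) and the standard library are available. Lean on these libraries where they do the work, as an engineer would, in place of code of your own. Each camera call takes 0.05 s, during which the arm holds its last target. There are 200 camera calls.

### The job

Using only a fingertip, flick the edge of the steep timer's thumbwheel clockwise (seen from above), click by click, until its red tooth rests in the click pointing at the black arrow, without letting the red tooth go on to the click beyond the arrow. Then press the green start button right down and let it come up again. Do not press the button before the wheel is set, do not lift, shove or tip the timer, and leave everything else on the table where it stands.

Things in the scene. Friction and masses are not known exactly. Their poses are not given: they have to be found in the camera images.
- timer: white steep timer, loose on the table, about 1.3 kg. Origin on the table under the wheel's axis; z up; x from the wheel to the low rear block (x 70 to 136 mm, 180 mm wide along y, top 44 mm high; away from the robot at yaw 0). A round foot of radius 36 mm and a neck to the block, both 34 mm high, carry the wheel, whose edge overhangs freely. The black arrow on the block, at y = 0, points in -x
- wheel (a joint): thumbwheel turn, rad, growing clockwise from above. Spring clicks at multiples of pi/4, some 2 N at the teeth; pushed past half-way it snaps on to the next. Red tooth points to the timer's -y at 0, -x (away from the block) at pi/2, +y at pi, +x (at the arrow) at 3*pi/2 = 4.712: the wanted click. End stops -0.3 and 5.8. Starts in click pi/4, pi/2, 3*pi/4 or pi
- wheel_centre (a point): centre of the grey level thumbwheel, on its upright axis, 43 mm above the table. Wheel 14 mm thick (36 to 50 mm above the table; hub cap of radius 18 mm 4 mm higher), disc radius 46 mm, with eight straight radial teeth, one every 45 deg, out to radius 60 mm, each 9 mm wide, 14 mm high; gaps between them about 30 mm wide. One tooth is red, seven grey
- red_tip (a point): outer end of the red tooth, 60 mm from the wheel's axis, half-way up the tooth; a red stripe on the wheel's top leads to it
- start (a joint): travel of the green start button, m: 0 up, 0.005 fully down; a spring brings it back up. It takes 4 N to hold fully down
- start_top (a point): centre of the top of the green start button (26 mm across, in a round black housing 42 mm across), 65 mm above the table when up, at x = 105 mm, y = -52 mm from the timer's origin in its frame; pressed straight down
- saucer: white saucer, 140 mm across, 16 mm high, origin under its centre; bystander
- teacup: white ceramic teacup on the saucer, 86 mm across, 60 mm high, origin under its centre; bystander
- sugar_tin: steel sugar tin with a knob lid, 92 mm across, 112 mm high, origin under its centre; bystander
- honey_jar: amber honey jar, 72 mm across, 100 mm high, origin under its centre; bystander
- spoon: bamboo spoon lying flat, 190 mm long along its x; bystander
- paper_cup: empty white disposable cup, 76 mm across, 85 mm high, origin under its centre; bystander
- flask: grey pump flask, 136 mm across, 283 mm high, origin under its centre; bystander

How it is judged:
By the outcome, as a careful person would: the job done as asked, in the order asked, and still so for the second after the job is handed in, with the robot touching nothing.
It also fails if it takes over 72 s, if anything falls off the work surface, if the arm or the gripper's body presses on something with over 40 N, if the wrist force passes 120 N, or if a joint passes its speed limit or range.

## Working session

There is one attempt and no reset: what is moved stays moved. The work goes in short steps, Python scripts to look and compute and a tool call to move; the robot and the scene stay as the last step left them, time stands still between calls to the robot, and variables do not carry over. Pictures are saved under pics/ and viewed, at most 10 in all, crops included, and the job is handed in when it is done.

Besides the shell and the picture viewer there is one more tool, called after ">>>" by a JSON object that holds its "api" and its "payload", one argument or row to a line. send_rows: Moves the arm, as the interface text tells. Its arguments: {"type":"object","properties":{"rows":{"type":"array"},"force":{"type":"number"}},"required":["rows"]}

```bash
mkdir -p pics; cat > h.py <<'E'
import numpy as np,cv2
from scipy.spatial.transform import Rotation as R
from cell import *
def save(n,f):
    s=observe(); im=read_camera(n); cv2.imwrite('pics/'+f,im[:,:,::-1]); return s,im
def cam(n,s=None):
    c=get_calibration(n)
    if 'pose' in c: P=np.array(c['pose'])
    else:
        T=np.eye(4);T[:3,:3]=R.from_rotvec(s['orientation']).as_matrix();T[:3,3]=s['position'];P=T@np.array(c['T_tool_cam'])
    return np.array(c['camera_matrix']),c['k1'],P
def p2w(n,uv,z,s=None):
    K,k1,P=cam(n,s); d=np.linalg.solve(K,[uv[0],uv[1],1])[:2]
    u=d.copy()
    for _ in range(30): u=d/(1+k1*(u@u))
    r=P[:3,:3]@[u[0],-u[1],-1]; o=P[:3,3]
    return o+r*(z-o[2])/r[2]
def w2p(n,p,s=None):
    K,k1,P=cam(n,s); c=P[:3,:3].T@(np.array(p)-P[:3,3]); u=np.array([c[0],-c[1]])/-c[2]
    u=u*(1+k1*(u@u)); return (K@[u[0],u[1],1])[:2]
E
python3 - <<'E'
from h import *
s,a=save('top','top.png')
s2,b=save('wrist','wrist.png')
print(s); print(get_calibration('top'))
E
```

```text
{'clock': 0.0, 'q': array([-1.28408340e+00,  8.79503091e-02,  1.37224467e+00, -4.90541992e-06,
        1.68356065e+00, -1.03110012e-01]), 'dq': array([0.00186186, 0.00014147, 0.00052598, 0.00054994, 0.00143406,
       0.00145448]), 'joint_torque': array([-1.52303110e-04, -3.40180814e+01, -3.02424753e+01,  7.19401217e-02,
        3.30155867e-02, -1.76321901e-04]), 'position': array([ 0.20897304, -0.50863781,  0.40351112]), 'orientation': array([-3.07999354e+00, -6.08044741e-01,  3.18871974e-04]), 'ft_force': array([0.47730528, 0.31628099, 0.50052612]), 'moment': array([-0.00606243, -0.01941613,  0.01677707]), 'finger_force': 0.0, 'width': 0.09424758876931438}
{'camera_matrix': array([[468.79137073,   0.        , 279.73443197],
       [  0.        , 468.79137073, 213.19087978],
       [  0.        ,   0.        ,   1.        ]]), 'k1': 0.022957588826624763, 'pose': array([[-0.02531833,  0.99285879, -0.11657785,  0.4903302 ],
       [-0.99967249, -0.02471068,  0.00665497,  0.06972178],
       [ 0.00372673,  0.11670816,  0.99315926,  1.26957367],
       [ 0.        ,  0.        ,  0.        ,  1.        ]])}
```

View pics/top.png

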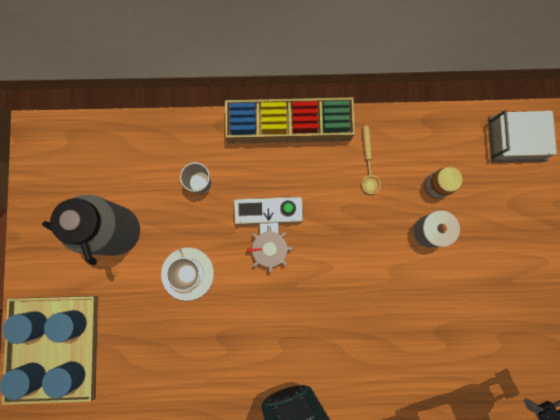

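```bash
python3 - <<'E'
from h import *
a=cv2.imread('pics/top.png')[180:290,150:320]
cv2.imwrite('pics/c1.png',cv2.resize(a,None,fx=4.7,fy=4.7,interpolation=cv2.INTER_CUBIC))
E
```

```text
(no output)
```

View pics/c1.png

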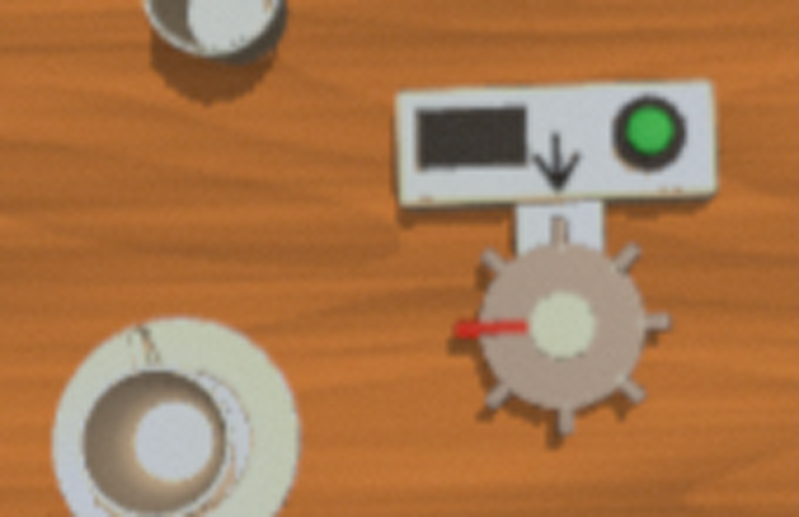

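```bash
python3 - <<'E'
from h import *
C=p2w('top',(269.6,248.9),.052)
C0=p2w('top',(269.6,248.9),.054);B=p2w('top',(288.1,207.7),.065);T=p2w('top',(246.8,250),.05)
L=p2w('top',(150+397/4.7,180+94/4.7),.044);Rr=p2w('top',(150+712/4.7,180+82/4.7),.044)
print(C0,B,T,L,Rr,p2w('top',(188,275),.03),p2w('top',(185,275),.07))
d=Rr-L;yaw=np.arctan2(d[0],-d[1]);print('yaw',yaw)
b=B-C0;print('yaw b',np.arctan2(b[1],b[0])-np.arctan2(-52,105),np.hypot(*b[:2]))
t=T-C0;print('tip',np.degrees(np.arctan2(t[1],t[0])))
s,_=save('side','side.png');a=cv2.imread('pics/side.png')
u=w2p('side',C0);print(u)
cv2.imwrite('pics/side2.png',cv2.resize(a,None,fx=1.4,fy=1.4))
E
```

```text
[0.54067812 0.09014257 0.054     ] [0.64550461 0.03961935 0.065     ] [0.53949534 0.14939544 0.05      ] [0.67220737 0.18006588 0.044     ] [0.6746433 0.0029672 0.044    ] [0.4790139  0.30549873 0.03      ] [0.47958032 0.30546494 0.07      ]
yaw 0.01375376035810788
yaw b 0.010710973864662188 0.11636661569771788
tip 91.14356259255626
[292.82651563 232.68029984]
```

View pics/side2.png

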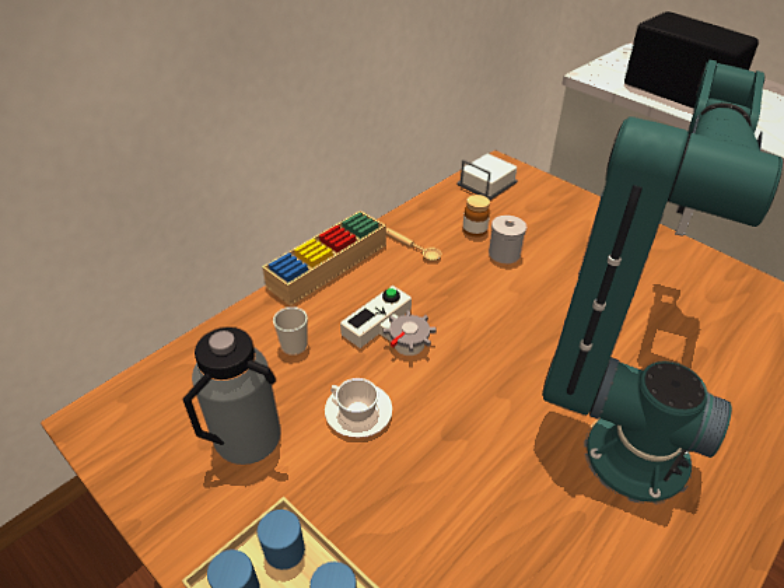

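```bash
cat >> h.py <<'E'
C=np.array([.5407,.0901]); YAW=.012
def tp(x,y,z,yaw=np.pi/2+YAW): # timer-frame finger-centre xy, tip z, toolx yaw -> print rel. move
    c,s_=np.cos(YAW),np.sin(YAW); p=C+[c*x-s_*y,s_*x+c*y]
    s=observe(); R0=R.from_rotvec(s['orientation'])
    Rt=R.from_matrix(np.array([[np.cos(yaw),np.sin(yaw),0],[np.sin(yaw),-np.cos(yaw),0],[0,0,-1]]).T.T)
    d=R0.inv().apply(np.array([p[0],p[1],z+.199])-s['position'])*100
    print('cm',d.round(2),'deg',(R0.inv()*Rt).as_rotvec(degrees=True).round(2))
E
python3 -c "
from h import *
tp(-.0615,-.0155,.2)"
```

```text
cm [ 47.15 -43.6    0.56] deg [ -0.08  -0.07 -68.35]
```

>>> {"api": "send_rows", "payload": {
  "rows": [
    {"dx": 47.15,"dy": -43.6,"dz": 0.5,"rz": -68.35,"gripper": 0},
    {"dx": 47.15,"dy": -43.6,"dz": 0.5,"rz": -68.35,"gripper": 0},
    {"dx": 47.15,"dy": -43.6,"dz": 0.5,"rz": -68.35,"gripper": 0},
    {"dx": 47.15,"dy": -43.6,"dz": 0.5,"rz": -68.35,"gripper": 0},
    {"dx": 47.15,"dy": -43.6,"dz": 0.5,"rz": -68.35,"gripper": 0},
    {"dx": 47.15,"dy": -43.6,"dz": 0.5,"rz": -68.35,"gripper": 0},
    {"dx": 47.15,"dy": -43.6,"dz": 0.5,"rz": -68.35,"gripper": 0},
    {"dx": 47.15,"dy": -43.6,"dz": 0.5,"rz": -68.35,"gripper": 0},
    {"dx": 47.15,"dy": -43.6,"dz": 0.5,"rz": -68.35,"gripper": 0},
    {"dx": 47.15,"dy": -43.6,"dz": 0.5,"rz": -68.35,"gripper": 0},
    {"dx": 47.15,"dy": -43.6,"dz": 0.5,"rz": -68.35,"gripper": 0},
    {"dx": 47.15,"dy": -43.6,"dz": 0.5,"rz": -68.35,"gripper": 0}
  ]
}}

```text
$.rows[0]: bad value
```

```bash
python3 -c "
from h import *
tp(-.0615,-.0155,.2)"
```

```text
cm [ 47.15 -43.6    0.56] deg [ -0.08  -0.07 -68.35]
```

>>> {"api": "send_rows", "payload": {
  "rows": [
    {"rx": 0,"ry": 0,"rz": -7,"dx": 4,"dy": -3.6,"dz": 0,"gripper": 0}
  ]
}}

```text
clock: 0.23
position: [0.2252, -0.4747, 0.4023]
orientation: [-3.04, -0.789, 0.004]
ft_force: [0.4, 0.2, -0.4]
width: 0.0903
finger_force: 0.0
```

>>> {"api": "send_rows", "payload": {
  "rows": [
    {"rx": 0,"ry": 0,"rz": -14,"dx": 8,"dy": -7,"dz": 0,"gripper": 0},
    {"rx": 0,"ry": 0,"rz": -60,"dx": 48,"dy": -35,"dz": 0,"gripper": 0}
  ]
}}

```text
clock: 0.4
position: [0.2584, -0.3931, 0.4037]
orientation: [-2.912, -1.173, 0.0]
ft_force: [0.7, 0.8, 0.8]
width: 0.0776
finger_force: 0.0
```

```bash
python3 -c "
from h import *
tp(-.0615,-.0155,.2)"
```

```text
cm [ 48.3  -18.33   0.54] deg [ -0.08  -0.08 -46.8 ]
```

All keys are needed; large targets are fine.

>>> {"api": "send_rows", "payload": {
  "rows": [
    {"rx": 0,"ry": 0,"rz": -46.8,"dx": 48.3,"dy": -18.3,"dz": 0.5,"gripper": 0},
    {"rx": 0,"ry": 0,"rz": -46.8,"dx": 48.3,"dy": -18.3,"dz": 0.5,"gripper": 0},
    {"rx": 0,"ry": 0,"rz": -46.8,"dx": 48.3,"dy": -18.3,"dz": 0.5,"gripper": 0},
    {"rx": 0,"ry": 0,"rz": -46.8,"dx": 48.3,"dy": -18.3,"dz": 0.5,"gripper": 0},
    {"rx": 0,"ry": 0,"rz": -46.8,"dx": 48.3,"dy": -18.3,"dz": 0.5,"gripper": 0},
    {"rx": 0,"ry": 0,"rz": -46.8,"dx": 48.3,"dy": -18.3,"dz": 0.5,"gripper": 0},
    {"rx": 0,"ry": 0,"rz": -46.8,"dx": 48.3,"dy": -18.3,"dz": 0.5,"gripper": 0},
    {"rx": 0,"ry": 0,"rz": -46.8,"dx": 48.3,"dy": -18.3,"dz": 0.5,"gripper": 0},
    {"rx": 0,"ry": 0,"rz": -46.8,"dx": 48.3,"dy": -18.3,"dz": 0.5,"gripper": 0},
    {"rx": 0,"ry": 0,"rz": -46.8,"dx": 48.3,"dy": -18.3,"dz": 0.5,"gripper": 0},
    {"rx": 0,"ry": 0,"rz": -46.8,"dx": 48.3,"dy": -18.3,"dz": 0.5,"gripper": 0},
    {"rx": 0,"ry": 0,"rz": -46.8,"dx": 48.3,"dy": -18.3,"dz": 0.5,"gripper": 0}
  ]
}}

```text
clock: 1.4
position: [0.4747, 0.059, 0.3996]
orientation: [2.212, 2.231, -0.0]
ft_force: [0.4, -0.4, 0.5]
width: 0.0008
finger_force: 0.0
```

>>> {"api": "send_rows", "payload": {
  "rows": [
    {"rx": 0,"ry": 0,"rz": 0,"dx": 0,"dy": 0,"dz": 0,"gripper": 0},
    {"rx": 0,"ry": 0,"rz": 0,"dx": 0,"dy": 0,"dz": 0,"gripper": 0},
    {"rx": 0,"ry": 0,"rz": 0,"dx": 0,"dy": 0,"dz": 0,"gripper": 0}
  ]
}}

```text
clock: 1.65
position: [0.4743, 0.0566, 0.3994]
orientation: [-2.212, -2.231, 0.002]
ft_force: [-0.5, 0.5, 0.3]
width: 0.0003
finger_force: 0.0
```

```bash
python3 -c "
from h import *
tp(-.0615,-.0155,.2)
s,a=save('wrist','w1.png');cv2.imwrite('pics/w1b.png',cv2.resize(cv2.imread('pics/w1.png'),None,fx=1.4,fy=1.4))
print(w2p('wrist',[*C,.054],s)*1.4, w2p('wrist',[.6455,.0396,.065],s)*1.4)"
```

```text
cm [1.72 0.52 0.04] deg [-0.07  0.05 -0.2 ]
[484.89692892 234.11580827] [618.84906692 302.60036428]
```

View pics/w1b.png

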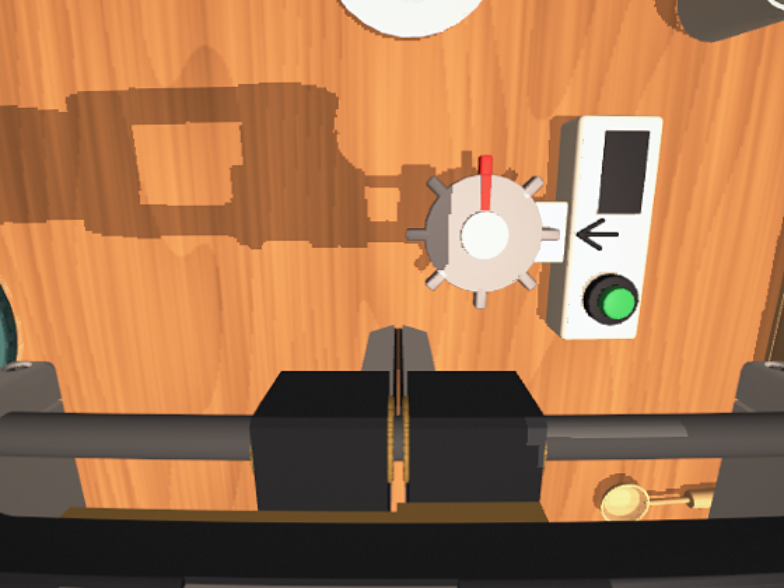

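>>> {"api": "send_rows", "payload": {
  "rows": [
    {"rx": 0,"ry": 0,"rz": 0,"dx": 1.7,"dy": 0.5,"dz": 0,"gripper": 0},
    {"rx": 0,"ry": 0,"rz": 0,"dx": 1.7,"dy": 0.5,"dz": 4,"gripper": 0},
    {"rx": 0,"ry": 0,"rz": 0,"dx": 1.7,"dy": 0.5,"dz": 8,"gripper": 0},
    {"rx": 0,"ry": 0,"rz": 0,"dx": 1.7,"dy": 0.5,"dz": 11,"gripper": 0},
    {"rx": 0,"ry": 0,"rz": 0,"dx": 1.7,"dy": 0.5,"dz": 12,"gripper": 0},
    {"rx": 0,"ry": 0,"rz": 0,"dx": 1.7,"dy": 0.5,"dz": 12,"gripper": 0},
    {"rx": 0,"ry": 0,"rz": 0,"dx": 1.7,"dy": 0.5,"dz": 12,"gripper": 0}
  ]
}}

```text
clock: 2.28
position: [0.4796, 0.0727, 0.2809]
orientation: [2.214, 2.227, 0.001]
ft_force: [1.7, 0.7, 0.4]
width: 0.0009
finger_force: 0.0
```

```bash
python3 -c "
from h import *
tp(-.0615,-.0155,.038)"
```

```text
cm [ 0.12 -0.03  4.39] deg [ 0.07  0.01 -0.35]
```

>>> {"api": "send_rows", "payload": {
  "rows": [
    {"rx": 0,"ry": 0,"rz": -0.3,"dx": 0.1,"dy": 0,"dz": 1,"gripper": 0},
    {"rx": 0,"ry": 0,"rz": -0.3,"dx": 0.1,"dy": 0,"dz": 2,"gripper": 0},
    {"rx": 0,"ry": 0,"rz": -0.3,"dx": 0.1,"dy": 0,"dz": 3,"gripper": 0},
    {"rx": 0,"ry": 0,"rz": -0.3,"dx": 0.1,"dy": 0,"dz": 4,"gripper": 0},
    {"rx": 0,"ry": 0,"rz": -0.3,"dx": 0.1,"dy": 0,"dz": 4.4,"gripper": 0},
    {"rx": 0,"ry": 0,"rz": -0.3,"dx": 0.1,"dy": 0,"dz": 4.4,"gripper": 0},
    {"rx": 0,"ry": 0,"rz": -0.3,"dx": 0.1,"dy": 0,"dz": 4.4,"gripper": 0}
  ]
}}

```text
clock: 2.87
position: [0.4793, 0.0749, 0.2354]
orientation: [-2.206, -2.236, 0.001]
ft_force: [0.9, 0.2, 0.3]
width: 0.0006
finger_force: 0.0
```

```bash
python3 -c "
from h import *
tp(-.0615,-.0155,.038);tp(-.0595,.0155,.038)"
```

```text
cm [-0.1   0.01 -0.16] deg [-0.05  0.01  0.08]
cm [ 3.    0.21 -0.16] deg [-0.05  0.01  0.08]
```

>>> {"api": "send_rows", "payload": {
  "rows": [
    {"rx": 0,"ry": 0,"rz": 0,"dx": 0.3,"dy": 0,"dz": -0.1,"gripper": 0},
    {"rx": 0,"ry": 0,"rz": 0,"dx": 0.6,"dy": 0,"dz": -0.1,"gripper": 0},
    {"rx": 0,"ry": 0,"rz": 0,"dx": 0.8,"dy": 0,"dz": -0.1,"gripper": 0},
    {"rx": 0,"ry": 0,"rz": 0,"dx": 1.0,"dy": 0.1,"dz": -0.1,"gripper": 0},
    {"rx": 0,"ry": 0,"rz": 0,"dx": 1.2,"dy": 0.1,"dz": -0.1,"gripper": 0},
    {"rx": 0,"ry": 0,"rz": 0,"dx": 1.4,"dy": 0.2,"dz": -0.1,"gripper": 0}
  ]
}}

```text
clock: 3.37
position: [0.4811, 0.0892, 0.237]
orientation: [-2.206, -2.236, 0.0]
ft_force: [-1.6, -1.8, 0.5]
width: 0.0008
finger_force: 0.6
```

>>> {"api": "send_rows", "payload": {
  "rows": [
    {"rx": 0,"ry": 0,"rz": 0,"dx": 0.2,"dy": 0,"dz": 0,"gripper": 0},
    {"rx": 0,"ry": 0,"rz": 0,"dx": 0.4,"dy": 0,"dz": 0,"gripper": 0},
    {"rx": 0,"ry": 0,"rz": 0,"dx": 0.5,"dy": 0,"dz": 0,"gripper": 0},
    {"rx": 0,"ry": 0,"rz": 0,"dx": 0.6,"dy": 0,"dz": 0,"gripper": 0}
  ]
}}

```text
clock: 3.7
position: [0.4813, 0.0951, 0.2371]
orientation: [2.206, 2.236, 0.002]
ft_force: [0.3, -0.9, -0.3]
width: 0.0006
finger_force: 0.1
```

>>> {"api": "send_rows", "payload": {
  "rows": [
    {"rx": 0,"ry": 0,"rz": 0,"dx": 0.2,"dy": 0,"dz": 0,"gripper": 0},
    {"rx": 0,"ry": 0,"rz": 0,"dx": 0.4,"dy": 0,"dz": 0,"gripper": 0},
    {"rx": 0,"ry": 0,"rz": 0,"dx": 0.6,"dy": 0,"dz": 0,"gripper": 0},
    {"rx": 0,"ry": 0,"rz": 0,"dx": 0.8,"dy": 0,"dz": 0,"gripper": 0},
    {"rx": 0,"ry": 0,"rz": 0,"dx": 0.8,"dy": 0,"dz": 0,"gripper": 0}
  ]
}}

```text
clock: 4.12
position: [0.481, 0.1035, 0.2369]
orientation: [-2.206, -2.236, -0.002]
ft_force: [1.2, 1.6, 0.5]
width: 0.0004
finger_force: 0.8
```

```bash
python3 -c "
from h import *
tp(-.0615,.0155,.038)
s,a=save('wrist','w2.png');cv2.imwrite('pics/w2b.png',cv2.resize(cv2.imread('pics/w2.png'),None,fx=1.2,fy=1.2))"
```

```text
cm [ 0.14 -0.2  -0.01] deg [ 0.03 -0.05  0.1 ]
```

View pics/w2b.png

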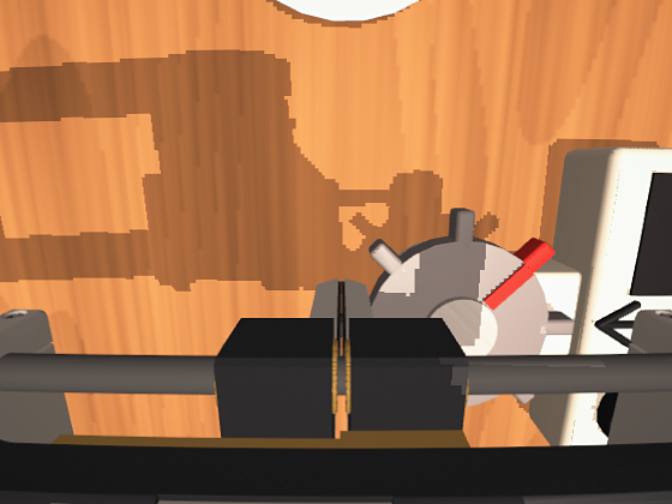

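>>> {"api": "send_rows", "payload": {
  "rows": [
    {"rx": 0,"ry": 0,"rz": 0,"dx": 0,"dy": -1,"dz": 0,"gripper": 0},
    {"rx": 0,"ry": 0,"rz": 0,"dx": 0,"dy": -2.2,"dz": 0,"gripper": 0},
    {"rx": 0,"ry": 0,"rz": 0,"dx": 0,"dy": -2.2,"dz": 0,"gripper": 0},
    {"rx": 0,"ry": 0,"rz": 0,"dx": -1.5,"dy": -2.2,"dz": 0,"gripper": 0},
    {"rx": 0,"ry": 0,"rz": 0,"dx": -2.9,"dy": -2.2,"dz": 0,"gripper": 0},
    {"rx": 0,"ry": 0,"rz": 0,"dx": -2.9,"dy": -2.2,"dz": 0,"gripper": 0},
    {"rx": 0,"ry": 0,"rz": 0,"dx": -2.9,"dy": -1.2,"dz": 0,"gripper": 0},
    {"rx": 0,"ry": 0,"rz": 0,"dx": -2.9,"dy": -0.2,"dz": 0,"gripper": 0},
    {"rx": 0,"ry": 0,"rz": 0,"dx": -2.9,"dy": -0.2,"dz": 0,"gripper": 0}
  ]
}}

```text
clock: 4.92
position: [0.4813, 0.0741, 0.2372]
orientation: [2.206, 2.235, 0.003]
ft_force: [0.1, -0.2, -0.1]
width: 0.0003
finger_force: 0.0
```

```bash
python3 -c "
from h import *
tp(-.0615,-.0155,.038)
s,a=save('top','t3.png');a=cv2.imread('pics/t3.png')[180:290,200:320];cv2.imwrite('pics/t3b.png',cv2.resize(a,None,fx=5,fy=5))"
```

```text
cm [-0.03 -0.19  0.02] deg [ 0.12 -0.01  0.07]
```

View pics/t3b.png

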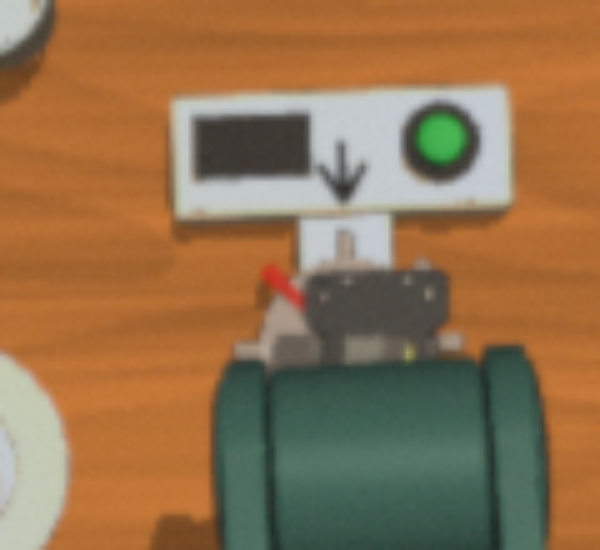

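>>> {"api": "send_rows", "payload": {
  "rows": [
    {"rx": 0,"ry": 0,"rz": 0,"dx": 0.3,"dy": -0.1,"dz": 0,"gripper": 0},
    {"rx": 0,"ry": 0,"rz": 0,"dx": 0.6,"dy": -0.1,"dz": 0,"gripper": 0},
    {"rx": 0,"ry": 0,"rz": 0,"dx": 0.8,"dy": -0.1,"dz": 0,"gripper": 0},
    {"rx": 0,"ry": 0,"rz": 0,"dx": 1.0,"dy": -0.1,"dz": 0,"gripper": 0},
    {"rx": 0,"ry": 0,"rz": 0,"dx": 1.2,"dy": -0.1,"dz": 0,"gripper": 0},
    {"rx": 0,"ry": 0,"rz": 0,"dx": 1.4,"dy": 0,"dz": 0,"gripper": 0}
  ]
}}

```text
clock: 5.47
position: [0.4788, 0.0881, 0.2368]
orientation: [-2.206, -2.236, 0.001]
ft_force: [-1.2, -0.5, 0.9]
width: 0.0003
finger_force: 0.7
```

>>> {"api": "send_rows", "payload": {
  "rows": [
    {"rx": 0,"ry": 0,"rz": 0,"dx": 0.2,"dy": 0,"dz": 0,"gripper": 0},
    {"rx": 0,"ry": 0,"rz": 0,"dx": 0.4,"dy": 0,"dz": 0,"gripper": 0},
    {"rx": 0,"ry": 0,"rz": 0,"dx": 0.5,"dy": 0,"dz": 0,"gripper": 0},
    {"rx": 0,"ry": 0,"rz": 0,"dx": 0.6,"dy": 0,"dz": 0,"gripper": 0}
  ]
}}

```text
clock: 5.8
position: [0.4791, 0.0941, 0.2368]
orientation: [-2.206, -2.236, -0.0]
ft_force: [0.7, -0.5, -0.0]
width: 0.0002
finger_force: 0.2
```

>>> {"api": "send_rows", "payload": {
  "rows": [
    {"rx": 0,"ry": 0,"rz": 0,"dx": 0.2,"dy": 0,"dz": 0,"gripper": 0},
    {"rx": 0,"ry": 0,"rz": 0,"dx": 0.4,"dy": 0,"dz": 0,"gripper": 0},
    {"rx": 0,"ry": 0,"rz": 0,"dx": 0.6,"dy": 0,"dz": 0,"gripper": 0},
    {"rx": 0,"ry": 0,"rz": 0,"dx": 0.8,"dy": 0,"dz": 0,"gripper": 0},
    {"rx": 0,"ry": 0,"rz": 0,"dx": 0.8,"dy": 0,"dz": 0,"gripper": 0}
  ]
}}

```text
clock: 6.22
position: [0.4789, 0.1025, 0.2368]
orientation: [-2.206, -2.236, -0.002]
ft_force: [0.0, 1.5, 0.2]
width: 0.0005
finger_force: 0.9
```

>>> {"api": "send_rows", "payload": {
  "rows": [
    {"rx": 0,"ry": 0,"rz": 0,"dx": 0,"dy": -1,"dz": 0,"gripper": 0},
    {"rx": 0,"ry": 0,"rz": 0,"dx": 0,"dy": -2.2,"dz": 0,"gripper": 0},
    {"rx": 0,"ry": 0,"rz": 0,"dx": 0,"dy": -2.4,"dz": 0,"gripper": 0},
    {"rx": 0,"ry": 0,"rz": 0,"dx": 0,"dy": -2.4,"dz": -4,"gripper": 0},
    {"rx": 0,"ry": 0,"rz": 0,"dx": 0,"dy": -2.4,"dz": -8,"gripper": 0},
    {"rx": 0,"ry": 0,"rz": 0,"dx": 0,"dy": -2.4,"dz": -8,"gripper": 0},
    {"rx": 0,"ry": 0,"rz": 0,"dx": 0,"dy": -2.4,"dz": -8,"gripper": 0}
  ]
}}

```text
clock: 6.8
position: [0.4556, 0.1014, 0.32]
orientation: [2.204, 2.233, 0.008]
ft_force: [0.2, 0.1, -1.3]
width: 0.0004
finger_force: 0.0
```

```bash
python3 -c "
from h import *
tp(.105,-.052,.1)
s,a=save('wrist','w4.png');cv2.imwrite('pics/w4b.png',cv2.resize(cv2.imread('pics/w4.png'),None,fx=1.2,fy=1.2))
print(w2p('wrist',[.6455,.0396,.065],s)*1.2)"
```

```text
cm [-6.46 18.98  2.23] deg [ 0.4  -0.01  0.06]
[596.99186412 348.0944474 ]
```

View pics/w4b.png

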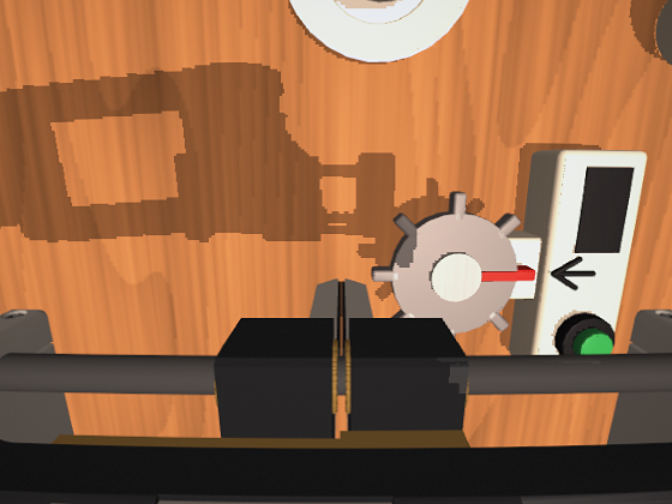

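>>> {"api": "send_rows", "payload": {
  "rows": [
    {"rx": 0,"ry": 0,"rz": 0,"dx": -6.4,"dy": 19,"dz": 0,"gripper": 0},
    {"rx": 0,"ry": 0,"rz": 0,"dx": -6.4,"dy": 19,"dz": 0,"gripper": 0},
    {"rx": 0,"ry": 0,"rz": 0,"dx": -6.4,"dy": 19,"dz": 0,"gripper": 0},
    {"rx": 0,"ry": 0,"rz": 0,"dx": -6.4,"dy": 19,"dz": 0,"gripper": 0},
    {"rx": 0,"ry": 0,"rz": 0,"dx": -6.4,"dy": 19,"dz": 0,"gripper": 0},
    {"rx": 0,"ry": 0,"rz": 0,"dx": -6.4,"dy": 19,"dz": 0,"gripper": 0},
    {"rx": 0,"ry": 0,"rz": 0,"dx": -6.4,"dy": 19,"dz": 0,"gripper": 0},
    {"rx": 0,"ry": 0,"rz": 0,"dx": -6.4,"dy": 19,"dz": 0,"gripper": 0},
    {"rx": 0,"ry": 0,"rz": 0,"dx": -6.4,"dy": 19,"dz": 0,"gripper": 0}
  ]
}}

```text
clock: 7.6
position: [0.6447, 0.0405, 0.3162]
orientation: [-2.205, -2.236, 0.002]
ft_force: [-1.0, 0.6, -0.2]
width: 0.0006
finger_force: 0.0
```

```bash
python3 -c "
from h import *
tp(.105,-.052,.07)
s,a=save('wrist','w5.png')
print(w2p('wrist',[.6455,.0396,.065],s))
m=cv2.inRange(cv2.cvtColor(a,cv2.COLOR_RGB2HSV),(45,100,60),(80,255,255));n,l,st,ce=cv2.connectedComponentsWithStats(m);print(st[1:],ce[1:])"
```

```text
cm [-0.12  0.17  4.72] deg [-0.11 -0.    0.11]
[285.24715213 222.60204369]
[[271 206  31  32 732]] [[286.1079235  220.37978142]]
```

>>> {"api": "send_rows", "payload": {
  "rows": [
    {"rx": 0,"ry": 0,"rz": 0,"dx": -0.1,"dy": 0.1,"dz": 2,"gripper": 0},
    {"rx": 0,"ry": 0,"rz": 0,"dx": -0.1,"dy": 0.1,"dz": 3.5,"gripper": 0},
    {"rx": 0,"ry": 0,"rz": 0,"dx": -0.1,"dy": 0.1,"dz": 4.4,"gripper": 0},
    {"rx": 0,"ry": 0,"rz": 0,"dx": -0.1,"dy": 0.1,"dz": 4.7,"gripper": 0},
    {"rx": 0,"ry": 0,"rz": 0,"dx": -0.1,"dy": 0.1,"dz": 4.9,"gripper": 0},
    {"rx": 0,"ry": 0,"rz": 0,"dx": -0.1,"dy": 0.1,"dz": 5.1,"gripper": 0},
    {"rx": 0,"ry": 0,"rz": 0,"dx": -0.1,"dy": 0.1,"dz": 5.1,"gripper": 0}
  ]
}}

```text
clock: 8.23
position: [0.6468, 0.0392, 0.2666]
orientation: [2.206, 2.236, 0.001]
ft_force: [-0.8, -1.1, -0.1]
width: 0.0003
finger_force: 0.0
```

>>> {"api": "send_rows", "payload": {
  "rows": [
    {"rx": 0,"ry": 0,"rz": 0,"dx": 0,"dy": 0,"dz": 0.2,"gripper": 0},
    {"rx": 0,"ry": 0,"rz": 0,"dx": 0,"dy": 0,"dz": 0.4,"gripper": 0},
    {"rx": 0,"ry": 0,"rz": 0,"dx": 0,"dy": 0,"dz": 0.4,"gripper": 0}
  ]
}}

```text
clock: 8.48
position: [0.6472, 0.039, 0.2625]
orientation: [2.206, 2.235, 0.002]
ft_force: [0.2, 0.0, 2.5]
width: 0.0006
finger_force: 1.1
```

>>> {"api": "send_rows", "payload": {
  "rows": [
    {"rx": 0,"ry": 0,"rz": 0,"dx": 0,"dy": 0,"dz": 0.15,"gripper": 0},
    {"rx": 0,"ry": 0,"rz": 0,"dx": 0,"dy": 0,"dz": 0.3,"gripper": 0},
    {"rx": 0,"ry": 0,"rz": 0,"dx": 0,"dy": 0,"dz": 0.3,"gripper": 0}
  ]
}}

```text
clock: 8.73
position: [0.6472, 0.039, 0.2596]
orientation: [2.206, 2.235, 0.002]
ft_force: [0.6, -0.1, 4.4]
width: 0.0006
finger_force: 1.9
```

>>> {"api": "send_rows", "payload": {
  "rows": [
    {"rx": 0,"ry": 0,"rz": 0,"dx": 0,"dy": 0,"dz": 0.1,"gripper": 0},
    {"rx": 0,"ry": 0,"rz": 0,"dx": 0,"dy": 0,"dz": 0.1,"gripper": 0}
  ]
}}

```text
clock: 8.9
position: [0.6472, 0.039, 0.2595]
orientation: [2.206, 2.235, 0.003]
ft_force: [-0.7, 0.4, 7.1]
width: 0.0006
finger_force: 3.3
```

>>> {"api": "send_rows", "payload": {
  "rows": [
    {"rx": 0,"ry": 0,"rz": 0,"dx": 0,"dy": 0,"dz": 0.1,"gripper": 0},
    {"rx": 0,"ry": 0,"rz": 0,"dx": 0,"dy": 0,"dz": 0.1,"gripper": 0}
  ]
}}

```text
clock: 9.07
position: [0.6471, 0.039, 0.2594]
orientation: [2.205, 2.235, 0.003]
ft_force: [-2.0, 1.8, 8.4]
width: 0.0004
finger_force: 4.7
```

>>> {"api": "send_rows", "payload": {
  "rows": [
    {"rx": 0,"ry": 0,"rz": 0,"dx": 0,"dy": 0,"dz": -0.4,"gripper": 0},
    {"rx": 0,"ry": 0,"rz": 0,"dx": 0,"dy": 0,"dz": -0.8,"gripper": 0},
    {"rx": 0,"ry": 0,"rz": 0,"dx": 0,"dy": 0,"dz": -2,"gripper": 0},
    {"rx": 0,"ry": 0,"rz": 0,"dx": 0,"dy": 0,"dz": -5,"gripper": 0},
    {"rx": 0,"ry": 0,"rz": 0,"dx": 0,"dy": 0,"dz": -9,"gripper": 0},
    {"rx": 0,"ry": 0,"rz": 0,"dx": 0,"dy": -4,"dz": -12,"gripper": 0},
    {"rx": 0,"ry": 0,"rz": 0,"dx": 0,"dy": -8,"dz": -14,"gripper": 0},
    {"rx": 0,"ry": 0,"rz": 0,"dx": 0,"dy": -12,"dz": -14,"gripper": 0},
    {"rx": 0,"ry": 0,"rz": 0,"dx": 0,"dy": -16,"dz": -14,"gripper": 0},
    {"rx": 0,"ry": 0,"rz": 0,"dx": 0,"dy": -19,"dz": -14,"gripper": 0},
    {"rx": 0,"ry": 0,"rz": 0,"dx": 0,"dy": -19,"dz": -14,"gripper": 0},
    {"rx": 0,"ry": 0,"rz": 0,"dx": 0,"dy": -19,"dz": -14,"gripper": 0}
  ]
}}

```text
clock: 10.07
position: [0.4551, 0.0366, 0.397]
orientation: [2.207, 2.236, -0.0]
ft_force: [0.5, 0.6, 0.4]
width: 0.0004
finger_force: 0.0
```

```bash
python3 -c "
from h import *
s,a=save('wrist','w6.png');cv2.imwrite('pics/w6b.png',cv2.resize(cv2.imread('pics/w6.png'),None,fx=1.2,fy=1.2))
print(w2p('wrist',[*C,.054],s)*1.2,w2p('wrist',[.6455,.0396,.065],s)*1.2)"
```

```text
[439.08008604 179.0300923 ] [555.2879339  239.64081808]
```

View pics/w6b.png

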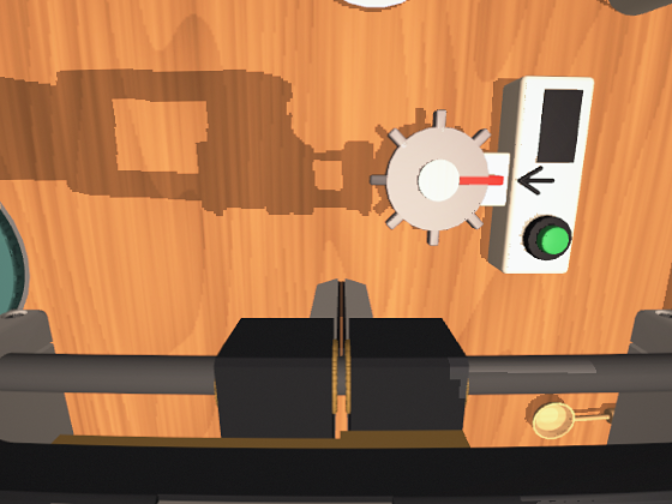

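```bash
python3 -c "
from cell import *
print(sign_off())"
```

```text
the job is handed in; nothing more can be done
None
```

The red tooth was flicked two clicks clockwise and rests at the black arrow; the start button was then pressed to its stop and came back up, and the job is handed in (clock about 10 s, nothing else touched).

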